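# Centre the coin tube on the coin scale and count it

## Robot

A 7-joint arm with a two-finger parallel gripper is mounted at the origin on the work surface. World frame = base frame: x ahead of the robot, y to its left, z up, the work surface at z = 0. Lengths are in m, angles in rad, forces in N, time in s.
With the tool pointing down it reaches from about 0.4 to 0.9 m from the base axis. Payload 5.6 kg.
Tool frame: the origin (TCP) lies midway between the tips of the shut fingers; the grasp point (between the pads) lies 19 mm behind it; z points along the fingers, y is the line along which they close (so a half turn about z gives the same grasp; the last joint's range is limited). The gripper opens to 92 mm and grips with 3 to 60 N. Pads are 20 mm wide; open, the fingers measure 128 mm over their backs; the gripper's body (75 mm by 189 mm) begins 69 mm behind the grasp point.
Start: joints at [1.176, 0.468, -0.012, 1.603, 0.006, 1.071, -0.056], TCP at [0.224, -0.61, 0.215] pointing down, gripper open.
Joint ranges: [-2.53, 2.53], [-0.31, 2.02], [-1.57, 1.55], [0.28, 2.44], [-1.29, 4.43], [0.15, 1.84], [-2.92, 2.92]. Speed limits (rad/s): [2.57, 2.57, 3.14, 3.14, 3.14, 3.14, 3.14].

## Interface

Orientations are given as a 3x3 rotation matrix whose columns are the frame's x, y, z axes.
In Python, from station import env, effector, solver, viewer, workorder, search_frame, tip_of gives the robot as it stands. Calls block until the motion is done:
- env.reach(position, orientation): joint-space move of the TCP to a pose.
- env.movel(position, frame=None, rate=0.15): straight line of the TCP; frame=None keeps the orientation; rate is the mean speed in m/s.
- env.goto_joints(angles): joint-space move.
- effector.release() and effector.grasp(squeeze=None): open the fingers fully, or close them until they stop; squeeze is the grip in N (None keeps the last).
- env.pause(seconds).
- solver.inverse_kinematics(position, orientation): joint angles nearest the present ones, or None.
- env.sense(): the state.
- viewer.read_camera(name): name is "side" or "top" or "wrist"; returns (picture, depth): 384x512x3 uint8, red, green, blue; 384x512 float32, m along the optical axis (not along the pixel's ray), 0 where there is no reading.
- viewer.camera_info(name): a dict with "intrinsics" (3x3 intrinsics, pixels), "eye" and "rotation" of the camera in the world; the wrist camera has in their place "T_tool_cam" (4x4, takes a point from camera to tool coordinates, whose origin is the TCP and whose axes are the flange's). Camera axes: x right, y up, looking along -z (the intrinsics and any distortion apply to the point x, -y, -z); pixel columns grow to the right and rows downward; lengths in m; the calibration is good to about 2 mm. A picture is of the moment at which its call begins: read the wrist's pose just before it. camera_info takes no time and is no camera call.
A pose or a line that the arm cannot do raises env.PlanningError and nothing moves.
- workorder.finish_job(): hands the job in; it is judged then, once.
Trained networks look in the newest picture that a camera, given by its name, has taken for a name from the list of things; names that differ only in an ending like _2 or _b are one class to them, and where a whole thing is asked for, a point or a joint stands for the part that bears it (a point fixed in the world has none). Each returns a list of dicts, best first, with "score" (0 to 1); they miss things now and then, are a little off and sometimes report something else, mostly with a low value. They report only what shows in the picture. A call takes as long as a camera call. They do not tell look-alikes from the thing itself.
- search_frame(camera, name): "at" ([x, y, z] in m, in world coordinates, good to about 4 mm: the middle of the surface that is visible of it).
- tip_of(camera, name): "at" ([x, y, z] in m, in world coordinates, good to about 4 mm: a listed point, or the origin of a listed thing).
The state is a dict: "t": time; "joint_positions": joint angles; "joint_velocities": joint speeds; "tau": joint torques, N m; "ee_pos": TCP position; "tcp_rot": TCP orientation; "wrist_force": force on the tool from outside, world axes, zero at the start; "moment": the same for the moment, N m; "gripper_width": finger opening in m; "grasp_force": force on a finger pad.
Only numpy, scipy, OpenCV 4.12 (cv2) and the standard library are available. Lean on these libraries where they do the work, as an engineer would, in place of code of your own. Each camera call takes 0.05 s, during which the arm holds its last target. There are 200 camera calls.

## Task

The filled coin tube on the coin scale's small round pan stands off to one side, so the scale would misread. Nudge it with light taps of the fingertips until it stands still and upright in the middle of the pan, wholly inside the engraved ring - do not pinch, lift or topple it - and then, with your finger off the tube, press the scale's count key fully down and let it go. Leave the other things on the cabinet where they are.

Things in the scene. Friction and masses are not known exactly. Their poses are not given: they have to be found in the camera images.
- tube: the coin tube to be centred: upright white plastic tube full of coins, 46 mm tall, 0.12 to 0.22 kg, standing on the pan. Small flat foot 20 mm across flares to 30 mm diameter at 8 mm up; sides straight to 42 mm, then a bevel to 26 mm across. Tapped high it tips, pushed low it slides. Origin at the centre of its underside, z up its axis
- pan_mid (a point): middle of the scale pan's top face, z up. The pan is a fixed round steel disc 84 mm across, 6 mm thick, its top face 58 mm above the cabinet top and 12 mm above the housing; a thin engraved ring (42 mm inside, dark line 1.5 mm wide, flat) is concentric with it. The tube starts 16 to 28 mm off this middle, in any direction
- scale: the coin scale: white plastic box 240 mm (its x) by 150 mm (its y) by 46 mm tall, fixed to the cabinet top. Origin at the centre of its underside; its -x end, roughly towards the robot, carries the flat black display and the count key; the pan's middle lies at (50, 0) mm in its frame
- count_key_top (a point): the centre of the top face of the count key, a round grey push button 28 mm across in a black housing on the scale's deck, 142 mm from the pan's middle; it is pressed straight down
- count_key (a joint): travel of the count key in m: 0 at rest, 0.006 fully down; it springs back; about 5 N presses it fully
- spare_tube_a: another coin tube, same shape and size as the one on the pan, standing on the cabinet top beside the scale; to be left alone. Origin at the centre of its underside
- spare_tube_b: a third coin tube, same shape and size, standing on the cabinet top beside the scale; to be left alone. Origin at the centre of its underside
- clip_a: steel coin bag clip, 70 mm by 41 mm, 12 mm tall, lying on the cabinet top beside the scale; to be left alone. Origin under the middle of its jaw bar
- clip_b: a second such steel coin bag clip; to be left alone. Origin under the middle of its jaw bar
- coaster: green ceramic round coaster, 96 mm across, 8 mm thick, lying on the cabinet top; to be left alone. Origin at the centre of its underside
- pencil_cup: squat chrome pencil cup, 76 mm across, 70 mm tall, pencils reaching 145 mm; to be left alone. Origin at the centre of its underside
Mind the look-alikes: they are no part of the job. Leave any blue look-alike of the tube alone.

How it is judged:
By the outcome, as a careful person would: the job done as asked, in the order asked, and still so for the second after the job is handed in, with the robot touching nothing.
It also fails if it takes over 51 s, if anything falls off the work surface, if the arm or the gripper's body presses on something with over 40 N, if the wrist force passes 120 N, or if a joint passes its speed limit or range.

## Working session

There is one attempt and no reset: what is moved stays moved. The work goes in short steps, each a Python script; the robot and the scene stay as the last script left them, time stands still between calls to the robot, and variables do not carry over. Pictures are saved under pics/ and viewed, at most 10 in all, crops included, and the job is handed in when it is done.

```bash
ls; mkdir -p pics; cat > h.py <<'E'
import numpy as np, cv2
from station import env, effector, solver, viewer, workorder, search_frame, tip_of
def cloud(name):
    s=env.sense(); im,d=viewer.read_camera(name); c=viewer.camera_info(name)
    K=np.array(c["intrinsics"])
    if "eye" in c: R=np.array(c["rotation"]); e=np.array(c["eye"])
    else:
        T=np.array(c["T_tool_cam"]); Rt=np.array(s["tcp_rot"]); R=Rt@T[:3,:3]; e=Rt@T[:3,3]+s["ee_pos"]
    v,u=np.mgrid[:384,:512]
    P=np.stack([(u-K[0,2])/K[0,0]*d,-(v-K[1,2])/K[1,1]*d,-d],-1)@R.T+e
    P[d<=0]=np.nan
    return im,d,P,K,R,e
E
python3 - <<'E'
from h import *
for n in ("side","top"):
    im,d,P,K,R,e=cloud(n); print(n,viewer.camera_info(n))
    cv2.imwrite(f"pics/{n}0.png",cv2.cvtColor(im,4))
    for k in ("tube","pan_mid","count_key_top","scale"):
        for f in (tip_of,search_frame):
            try: print(k,f.__name__,[(np.round(x["at"],3).tolist(),round(x["score"],2)) for x in f(n,k)][:5])
            except Exception as ex: print(k,f.__name__,ex)
print(env.sense())
E
```

```text
pics
side {'intrinsics': array([[495.11123225,   0.        , 255.36456565],
       [  0.        , 495.11123225, 194.59265053],
       [  0.        ,   0.        ,   1.        ]]), 'eye': array([0.19219639, 0.92916937, 0.91058906]), 'rotation': array([[-0.92466984,  0.2352513 , -0.2994036 ],
       [-0.38055622, -0.5973057 ,  0.70597653],
       [-0.01275359,  0.76673511,  0.64183691]])}
tube call [([0.634, -0.082, 0.0], 0.74), ([0.726, 0.081, -0.004], 0.51), ([0.585, 0.075, 0.057], 0.45), ([0.721, 0.148, -0.003], 0.45), ([0.741, 0.0, -0.0], 0.42)]
tube call [([0.723, 0.091, 0.033], 0.66), ([0.716, 0.155, 0.038], 0.59), ([0.733, 0.01, 0.035], 0.46), ([0.582, 0.084, 0.092], 0.44)]
pan_mid call [([0.592, 0.052, 0.059], 0.88)]
pan_mid call [([0.582, 0.062, 0.06], 0.58), ([0.448, 0.18, 0.014], 0.44)]
count_key_top call [([0.459, 0.019, 0.068], 0.67)]
count_key_top call [([0.456, 0.026, 0.067], 0.41)]
scale call [([0.548, 0.038, 0.004], 0.69)]
scale call [([0.52, 0.076, 0.047], 0.82)]
top {'intrinsics': array([[367.72264538,   0.        , 263.69872157],
       [  0.        , 367.72264538, 
[... 889 characters left out ...]
, 'joint_velocities': array([-0.00121707, -0.00122637, -0.00161658, -0.00086862, -0.00211486,
       -0.00084813,  0.00065316]), 'tau': array([-7.42898610e-04, -5.20399404e+01, -1.30599813e-02, -2.44053376e+01,
       -5.67559339e-02,  1.14301647e-02,  2.01415844e-05]), 'ee_pos': array([ 0.22392747, -0.61021045,  0.21460658]), 'tcp_rot': array([[ 9.38792251e-01,  3.44483830e-01, -1.57896032e-05],
       [ 3.44483828e-01, -9.38792250e-01, -5.91983691e-05],
       [-3.52160380e-05,  5.01357072e-05, -9.99999998e-01]]), 'wrist_force': array([-0.22027255,  0.31985499,  0.8504915 ]), 'moment': array([ 0.01244428,  0.00768237, -0.017615  ]), 'grasp_force': 0.0, 'gripper_width': 0.09214201960495373}
```

View pics/top0.png

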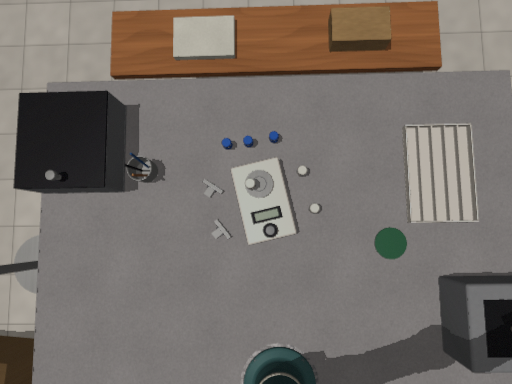

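View pics/side0.png

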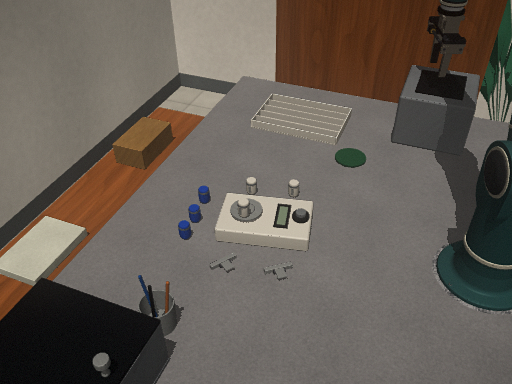

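```bash
cat >> h.py <<'E'
def Rd(x):
    x=np.append(np.array(x[:2],float)/np.hypot(*x[:2]),0); z=np.array([0,0,-1.]); return np.stack([x,np.cross(z,x),z],1)
E
python3 - <<'E'
from h import *
print(np.round(viewer.camera_info("wrist")["T_tool_cam"],3), viewer.camera_info("wrist")["intrinsics"])
for a in range(-180,180,30):
    r=np.radians(a); q=solver.inverse_kinematics(np.array([.585,.1,.12]),Rd([np.cos(r),np.sin(r)])); print(a,None if q is None else np.round(q,2))
E
```

```text
[[ 0.002  0.967  0.254  0.071]
 [ 1.    -0.002  0.001  0.   ]
 [ 0.001  0.254 -0.967 -0.17 ]
 [ 0.     0.     0.     1.   ]] [[302.36739096   0.         253.96777991]
 [  0.         302.36739096 198.43850133]
 [  0.           0.           1.        ]]
-180 [ 0.36  0.64 -0.8   1.78  0.55  0.96  0.9 ]
-150 [ 0.53  0.81 -1.11  1.77  0.81  1.1   1.23]
-120 [ 0.62  0.98 -1.33  1.77  1.01  1.26  1.63]
-90 [ 0.62  0.98 -1.33  1.77  1.01  1.26  2.15]
-60 [-0.99  0.76  1.12  1.87 -0.79  1.04 -2.16]
-30 [ 0.03  0.51 -0.34  1.8   0.22  0.86 -2.5 ]
0 [ 0.16  0.55 -0.52  1.8   0.34  0.89 -2.08]
30 [ 0.21  0.56 -0.57  1.79  0.38  0.9  -1.59]
60 [ 0.24  0.58 -0.62  1.79  0.42  0.91 -1.09]
90 [ 0.26  0.59 -0.66  1.79  0.44  0.92 -0.59]
120 [ 0.3   0.6  -0.71  1.79  0.48  0.93 -0.09]
150 [ 0.33  0.62 -0.76  1.78  0.52  0.94  0.4 ]
```

```bash
python3 - <<'E'
from h import *
effector.grasp(10)
pan=np.array([.592,.050]); a=np.radians(105)
x=np.array([np.cos(a),np.sin(a)])
env.reach(np.append(pan+.02*x,.22),Rd(x)); env.pause(.3)
s=env.sense(); print(s["t"],s["ee_pos"],s["gripper_width"],s["wrist_force"])
im,d,P,K,R,e=cloud("wrist"); np.savez("w0.npz",im=im,d=d,P=P,K=K,R=R,e=e)
for k in ("tube","pan_mid","count_key_top"):
    print(k,[(np.round(x["at"],3).tolist(),round(x["score"],2)) for x in tip_of("wrist",k)][:5])
cv2.imwrite("pics/w0.png",cv2.cvtColor(im,4))
E
```

```text
5.2583 [0.58686984 0.06901435 0.2199792 ] 0.000944807226872982 [0.10116834 0.61826821 0.71053863]
tube [([0.736, 0.003, 0.003], 0.95), ([0.588, 0.077, 0.057], 0.89), ([0.722, 0.147, 0.003], 0.82), ([0.727, 0.084, -0.001], 0.62)]
pan_mid [([0.592, 0.053, 0.06], 0.91), ([0.584, 0.074, 0.057], 0.32)]
count_key_top [([0.454, 0.018, 0.067], 0.85)]
```

View pics/w0.png

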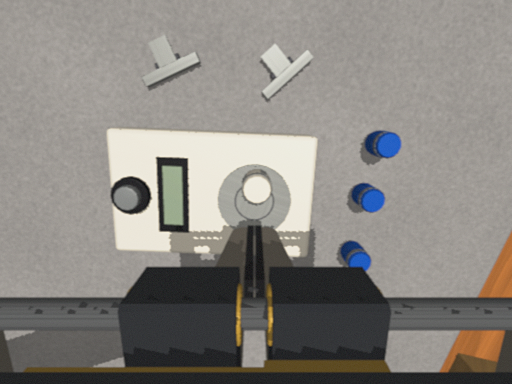

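```bash
cat >> h.py <<'E'
def planepts(uv,z,K,R,e):
    uv=np.asarray(uv,float); r=np.c_[(uv[:,0]-K[0,2])/K[0,0],-(uv[:,1]-K[1,2])/K[1,1],-np.ones(len(uv))]@R.T
    return e+r*((z-e[2])/r[:,2])[:,None]
def fitc(p):
    A=np.c_[2*p,np.ones(len(p))]; s=np.linalg.lstsq(A,(p**2).sum(1),rcond=None)[0]; return s[:2],np.sqrt(s[2]+s[:2]@s[:2])
def measure(im,d,P,K,R,e,pan=(.592,.052)):
    "tube axis xy from its top face, ring middle from dark line"
    near=np.hypot(P[...,0]-pan[0],P[...,1]-pan[1])
    top=(near<.05)&(abs(P[...,2]-.104)<.006)&(im.min(-1)>150)
    n,l,st,_=cv2.connectedComponentsWithStats(top.astype(np.uint8))
    i=1+np.argmax(st[1:,4]); m=(l==i); zt=np.median(P[m][:,2])
    c=np.argwhere(m)[:,::-1]; h=cv2.convexHull(c.astype(np.int32))
    q=planepts(h[:,0],zt,K,R,e)[:,:2]; cc,r=cv2.minEnclosingCircle(q.astype(np.float32))
    return np.array(cc),r,zt,planepts([c.mean(0)],zt,K,R,e)[0,:2],c.mean(0)
E
python3 - <<'E'
from h import *
D=np.load("w0.npz"); im,d,P,K,R,e=[D[k] for k in("im","d","P","K","R","e")]
print(measure(im,d,P,K,R,e))
z=P[...,2]; near=np.hypot(P[...,0]-.592,P[...,1]-.052)
m=(near<.06)&(abs(z-.058)<.004); print("panz",np.median(z[m]),"housing",np.median(z[(near<.09)&(abs(z-.046)<.005)]),"table",np.median(z[abs(z)<.02]))
key=np.hypot(P[...,0]-.455,P[...,1]-.019)<.010; print("key",np.nanmedian(P[key],axis=0), np.nanpercentile(z[key],[5,50,95]))
big=cv2.resize(im[140:260,90:330],None,fx=3.3,fy=3.3,interpolation=cv2.INTER_CUBIC); cv2.imwrite("pics/w0c.png",cv2.cvtColor(big,4))
E
```

```text
(array([0.58743924, 0.07522571]), 0.014066630974411964, np.float64(0.10417088880645936), array([0.58731378, 0.07524528]), array([256.54084967, 188.68954248]))
panz 0.05841756552820518 housing 0.0463173156393385 table 0.00038188392967078433
key [0.45506576 0.01914412 0.06842084] [0.06725616 0.06842084 0.06962976]
```

View pics/w0c.png

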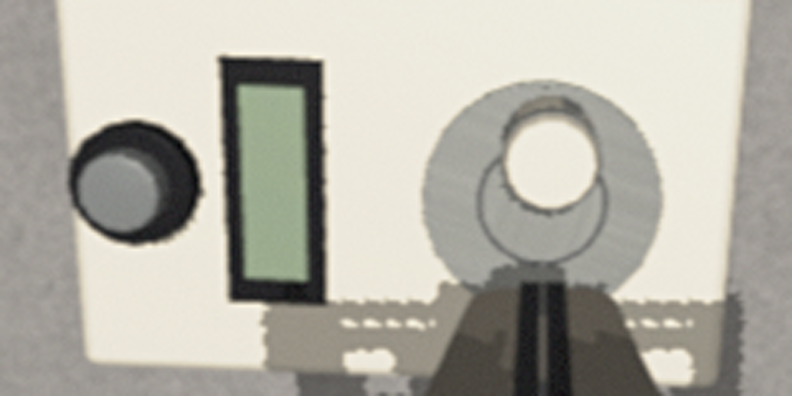

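```bash
cat >> h.py <<'E'
def panfit(im,K,R,e,c0=(.592,.052),fit=True):
    "rays from c0 on the pan plane: find pan rim (r~42, grey->cream) and ring line (r~21.75, dark); robust circle fits"
    g=cv2.cvtColor(im,cv2.COLOR_RGB2GRAY).astype(np.float32); out={}
    for nm,r0,z in(("rim",.042,.0584),("ring",.02175,.0584)):
        pts=[]
        for a in np.radians(np.arange(0,360,4)):
            rr=np.arange(r0-.006,r0+.006,.0003); p=np.c_[c0[0]+rr*np.cos(a),c0[1]+rr*np.sin(a),np.full(len(rr),z)]
            q=(p-e)@R; uv=np.c_[K[0,0]*q[:,0]/-q[:,2]+K[0,2],K[1,1]*-q[:,1]/-q[:,2]+K[1,2]].astype(np.float32)
            v=cv2.remap(g,uv[None,:,0],uv[None,:,1],cv2.INTER_LINEAR)[0]
            if nm=="rim":
                if v[-3:].mean()<215 or not 110<v[:8].mean()<200: continue
                i=np.argmax(np.diff(v))
            else:
                i=np.argmin(v)
                if v.min()<70 or v[:5].mean()-v[i]<12 or v[-5:].mean()-v[i]<12 or v[:5].mean()>200 or v[-5:].mean()>200: continue
            pts.append(p[i,:2])
        pts=np.array(pts)
        if len(pts)<12: out[nm]=(None,len(pts)); continue
        from scipy.optimize import least_squares
        s=least_squares(lambda x:np.hypot(*(pts-x).T)-r0,c0,loss="soft_l1",f_scale=.0005)
        out[nm]=(np.round(s.x,4),len(pts),np.round(np.median(abs(s.fun)),5),np.round(fitc(pts)[1],4))
    return out
E
python3 - <<'E'
from h import *
D=np.load("w0.npz"); im,d,P,K,R,e=[D[k] for k in("im","d","P","K","R","e")]
o=panfit(im,K,R,e); print(o)
k=(np.hypot(P[...,0]-.455,P[...,1]-.019)<.02)&(abs(P[...,2]-.0684)<.003)&(im.max(-1)>80)
c=np.argwhere(k)[:,::-1]; print("key",len(c),P[k].mean(0),cv2.minEnclosingCircle(P[k][:,:2].astype(np.float32)))
im,d,P,K,R,e=cloud("top"); print(measure(im,d,P,K,R,e))
im,d,P,K,R,e=cloud("side"); print(measure(im,d,P,K,R,e))
E
```

```text
{'rim': (array([0.5911, 0.0508]), 67, np.float64(0.00052), np.float64(0.0414)), 'ring': (array([0.5912, 0.0503]), 50, np.float64(0.00014), np.float64(0.0217))}
key 460 [0.45317435 0.01987891 0.06817848] ((0.45293402671813965, 0.019441576674580574), 0.013686473481357098)Traceback (most recent call last):
  File "<stdin>", line 6, in <module>
  File "h.py", line 25, in measure
    i=1+np.argmax(st[1:,4]); m=(l==i); zt=np.median(P[m][:,2])
        ~~~~~~~~~^^^^^^^^^^
    return _wrapfunc(a, 'argmax', axis=axis, out=out, **kwds)
    return bound(*args, **kwds)
ValueError: attempt to get argmax of an empty sequence
```

```bash
cat >> h.py <<'E'
MID=np.array([.5912,.0504]); ZT=.067
def look(x):
    env.movel(np.append(MID+.03*x,.22),rate=.2); env.pause(.25)
    c=cloud("wrist"); t=measure(*c); o=panfit(c[0],*c[3:],c0=MID); return c,t,o
def tap(x,tube,end):
    "x: unit, tool +x = away from pan side; TCP ends at MID+x*end"
    b=np.append(tube+x*.045,ZT)
    env.movel(b+[0,0,.08],Rd(np.append(x,0)),rate=.2); env.movel(b,rate=.15)
    f0=env.sense()["wrist_force"]
    env.movel(np.append(MID+x*end,ZT),rate=.03); env.pause(.2)
    s=env.sense(); print("end",s["ee_pos"],"df",s["wrist_force"]-f0)
    env.movel(np.append(MID+x*end+x*.03,ZT),rate=.06); 
E
python3 - <<'E'
from h import *
tube=np.array([.5874,.0752]); x=(tube-MID)/np.linalg.norm(tube-MID)
tap(x,tube,.032)
c,t,o=look(x); print(t,o,"off",t[0]-MID,env.sense()["t"])
cv2.imwrite("pics/w1.png",cv2.cvtColor(c[0],4))
E
```

```text
end [0.58632808 0.08202817 0.06696948] df [ 0.21210571 -0.65808666 -1.00157347]
(array([0.59032524, 0.05822713]), 0.013788064010441303, np.float64(0.10425054855512286), array([0.58971005, 0.06100236]), array([255.18867925, 214.08726415])) {'rim': (array([0.5911, 0.051 ]), 61, np.float64(0.00045), np.float64(0.0413)), 'ring': (array([0.5914, 0.0502]), 30, np.float64(0.00025), np.float64(0.0201))} off [-0.00087476  0.00782713] 10.2833
```

View pics/w1.png

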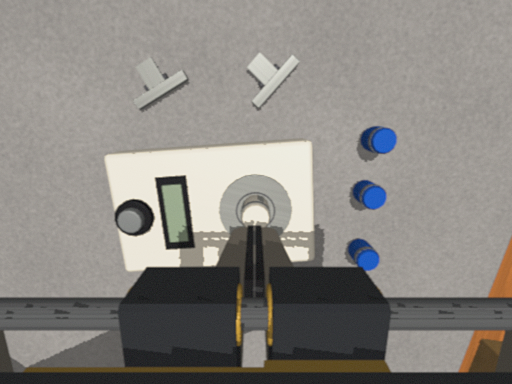

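```bash
sed -i 's/MID+.03\*x,.22/MID+.07*x,.22/' h.py; python3 - <<'E'
from h import *
x=np.array([-.1515,.9885])
c,t,o=look(x); print(t,o,"off",t[0]-MID,env.sense()["t"])
np.savez("w2.npz",im=c[0])
cv2.imwrite("pics/w2.png",cv2.cvtColor(cv2.resize(c[0][100:250,160:360],None,fx=3,fy=3),4))
E
```

```text
Traceback (most recent call last):
  File "h.py", line 54, in look
    c=cloud("wrist"); t=measure(*c); o=panfit(c[0],*c[3:],c0=MID); return c,t,o
                        ~~~~~~~^^^^
  File "h.py", line 25, in measure
    i=1+np.argmax(st[1:,4]); m=(l==i); zt=np.median(P[m][:,2])
        ~~~~~~~~~^^^^^^^^^^
ValueError: attempt to get argmax of an empty sequence
```

```bash
sed -i 's/MID+.07\*x,.22/MID-.02*x,.22/' h.py; python3 - <<'E'
from h import *
x=np.array([-.1515,.9885])
c,t,o=look(x); print(t,o,"off",t[0]-MID,env.sense()["t"])
cv2.imwrite("pics/w2.png",cv2.cvtColor(cv2.resize(c[0][100:250,160:360],None,fx=3,fy=3),4))
E
```

```text
(array([0.59018385, 0.05751632]), 0.01377516146749258, np.float64(0.10426692824502498), array([0.59016076, 0.05779303]), array([254.57256778, 168.36523126])) {'rim': (array([0.5911, 0.0507]), 90, np.float64(0.00068), np.float64(0.0413)), 'ring': (array([0.5912, 0.0508]), 90, np.float64(0.00048), np.float64(0.0205))} off [-0.00101615  0.00711632] 11.8333
```

View pics/w2.png

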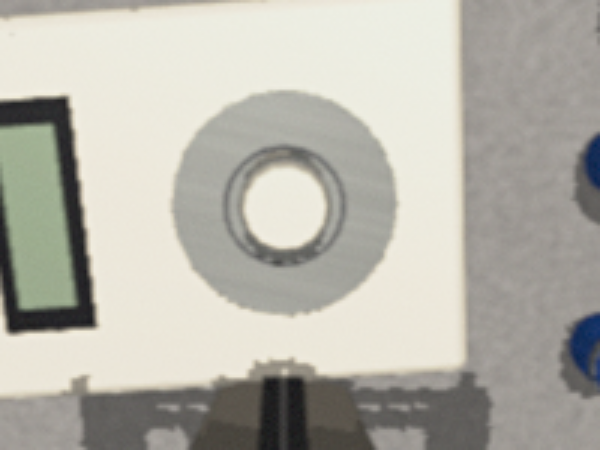

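```bash
python3 - <<'E'
from h import *
tube=np.array([.5902,.0577]); x=np.array([-.1415,.99])
env.movel(np.append(MID+x*.045,.16),rate=.25)
tap(x,MID+x*.004,.025)
env.movel(np.append(MID+x*.055,.16),rate=.2)
c,t,o=look(x); print(t,o,"off",t[3]-MID,env.sense()["t"])
cv2.imwrite("pics/w3.png",cv2.cvtColor(cv2.resize(c[0][100:250,160:360],None,fx=3,fy=3),4))
E
```

```text
end [0.58754218 0.07516244 0.06686932] df [-0.38983459  0.42097234  0.31812008]
(array([0.59129888, 0.05057076]), 0.013869503512978554, np.float64(0.10422808769378811), array([0.59134549, 0.05065487]), array([255.31942215, 175.65008026])) {'rim': (array([0.591 , 0.0507]), 90, np.float64(0.00064), np.float64(0.0414)), 'ring': (array([0.5912, 0.0504]), 58, np.float64(0.00027), np.float64(0.0217))} off [0.00014549 0.00025487] 16.6167
```

View pics/w3.png

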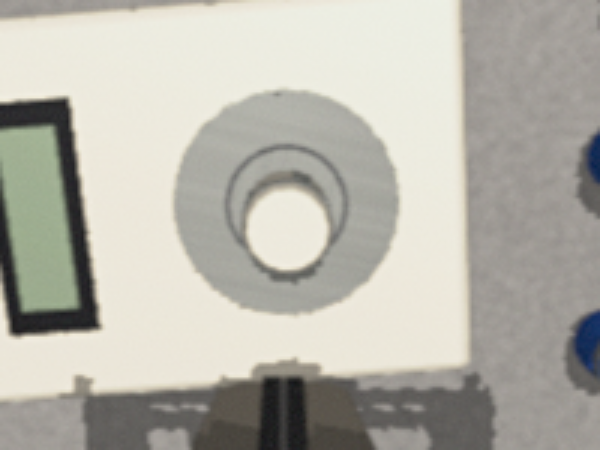

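```bash
python3 - <<'E'
from h import *
D=np.load("w0.npz"); P=D["P"]; r=np.hypot(P[...,0]-.453,P[...,1]-.0197)
for a in range(0,26,2):
    m=(r>=a/1e3)&(r<(a+2)/1e3); print(a,np.round(np.nanpercentile(P[...,2][m],[10,50,90]),4),np.round(D["im"][m].mean()))
E
```

```text
0 [0.068  0.0689 0.0697] 139.0
2 [0.0674 0.0684 0.0695] 140.0
4 [0.0677 0.0685 0.0694] 140.0
6 [0.0675 0.0686 0.0693] 140.0
8 [0.0677 0.0684 0.0694] 140.0
10 [0.0671 0.0681 0.0692] 141.0
12 [0.0586 0.0654 0.0682] 88.0
14 [0.0576 0.0584 0.0594] 43.0
16 [0.0573 0.0585 0.0593] 41.0
18 [0.057  0.0583 0.0592] 42.0
20 [0.0462 0.0555 0.0586] 99.0
22 [0.0457 0.0465 0.048 ] 213.0
24 [0.0455 0.0464 0.0472] 227.0
```

```bash
python3 - <<'E'
from h import *
k=np.array([.4532,.0197])
env.movel(np.append(MID-.02*np.array([-.14,.99]),.19),rate=.2) if False else None
env.movel(np.append(k,.16),rate=.2); env.movel(np.append(k,.073),rate=.12); env.pause(.2)
f0=env.sense()["wrist_force"][2]
for z in (.068,.066,.064,.063,.062,.0615,.061,.0605,.060,.0595):
    env.movel(np.append(k,z),rate=.03); env.pause(.15)
    s=env.sense(); f=s["wrist_force"][2]-f0; print(z,round(s["ee_pos"][2],4),round(f,2))
    if f>14: break
env.pause(.3); print(env.sense()["ee_pos"],env.sense()["wrist_force"][2]-f0)
env.movel(np.append(k,.09),rate=.06); env.movel(np.append(k,.2),rate=.2)
env.pause(.3); c=cloud("wrist"); t=measure(*c); print(t,t[3]-MID,env.sense()["t"])
cv2.imwrite("pics/w4.png",cv2.cvtColor(c[0],4))
c=cloud("side"); cv2.imwrite("pics/s4.png",cv2.cvtColor(cv2.resize(c[0][150:300,150:350],None,fx=3,fy=3),4))
E
```

```text
0.068 0.0681 3.13
0.066 0.0661 3.05
0.064 0.0641 4.49
0.063 0.0631 5.39
0.062 0.0623 9.36
0.0615 0.0623 14.44
[0.45348273 0.01964635 0.06226599] 14.6621412643467
(array([0.59028876, 0.05069507]), 0.014168300665915012, np.float64(0.10418195014907194), array([0.59079052, 0.05104938]), array([411.68777614, 188.37702504])) [-0.00040948  0.00064938] 23.05
```

View pics/s4.png

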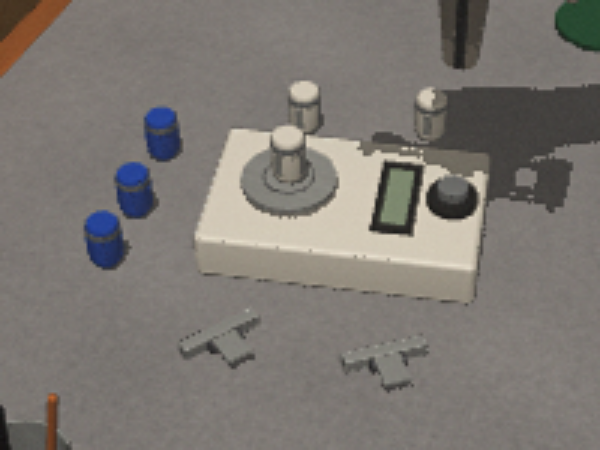

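The key hit a hard stop at 0.0623 m, which is 6 mm of travel, and sprang back. The side view shows the tube upright at (288,155), inside the ring, with everything else where it was.

```bash
python3 -c "
from h import *
print(workorder.finish_job())"
```

```text
the job is handed in; nothing more can be done
None
```

The tube stands upright in the middle of the pan, within about 1 mm by camera; the count key was then pressed fully down (6 mm) and let go, and I handed the job in after about 23 s.

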